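Press a caul flush on the sloped veneer patch

ROBOT

A 6-joint arm with a two-finger parallel gripper is mounted at the origin on the work surface. World frame = base frame: x ahead of the robot, y to its left, z up, the work surface at z = 0. Lengths are in m, angles in degrees, forces in N, time in s.
With the tool pointing down it reaches from about 0.325 to 0.775 m from the base axis. Payload 5.5 kg.
Tool frame: the origin (TCP) lies between the finger pads; the fingertips stand 11 mm ahead of it and the grasp point (between the pads) lies 8 mm behind it (tip_reach is the distance from the TCP to the fingertips, in m); z points along the fingers, y is the line along which they close (so a half turn about z gives the same grasp; the last joint's range is limited). The gripper opens to 88 mm and grips with 3 to 60 N. Pads are 20 mm wide; open, the fingers measure 115 mm over their backs; the gripper's body (75 mm by 178 mm) begins 61 mm behind the grasp point.
Start: joints at [65.85, 5.22, 70.514, -0, 104.267, -3.249], TCP at [0.214, 0.561, 0.234] pointing down, gripper open.
Joint ranges: [-164.24, 164.24], [-49.07, 125.15], [9.68, 141.18], [-86.29, 266.29], [3.28, 154.24], [-151.56, 151.56]. Speed limits (degrees/s): [147.25, 147.25, 172.46, 180, 180, 180].

INTERFACE

Orientations are given as a 3x3 rotation matrix whose columns are the frame's x, y, z axes.
In Python, from station import * gives the robot as it stands.
- The arm moves only by the tool drive_tool, never from a script. Its argument "rows" is a list of rows, each a list of 5 numbers: the finger opening in mm, from 0 to 87.8, then the shift along the tool's x, y, z in mm, then the turn about the tool's z in rad. A call has 1 to 5 rows; each row is the pose to reach, as a shift and turn from the pose commanded when the call began, along the tool's axes at that moment; what a row does not reach only later rows make up. A row lasts 1/12 s, in which the tool goes at most 41.7 mm and 7.16 degrees, less where a joint would pass 70% of its speed; a pose out of reach is approached as far as the arm can. A call with a gripper value outside its range is refused whole. The fingers move at their own pace and stop on an object; "force" is the grip in N (left out, the last holds). Time passes only in rows, so rows that repeat a pose let the fingers close. It gives the time, the measured TCP pose, the force, the opening and the grip force at its end, in the units of the state.
- sense(): the state, without advancing time (a new reading comes with each control period).
- read_camera(name): name is "side" or "top" or "wrist"; returns a dict with "image" (420x560x3 uint8, red, green, blue), "vfov" (degrees; the focal length in pixels is half the picture's height over the tangent of half this angle, whatever the lens; pixels are square), "cx", "cy" (the principal point, pixels), "eye" and "orientation" of the camera in the world; the wrist camera has in their place "tool_from_camera" (4x4, takes a point from camera to tool coordinates, whose origin is the TCP and whose axes are the flange's). Camera axes: x right, y up, looking along -z (the intrinsics and any distortion apply to the point x, -y, -z); pixel columns grow to the right and rows downward; lengths in m; the calibration is good to about 2 mm. A picture is of the moment at which its call begins: read the wrist's pose just before it. There is no depth.
- close_job(): hands the job in; it is judged then, once.
The state is a dict: "clock": time; "q": joint angles; "dq": joint speeds; "effort": joint torques, N m; "tcp_pos": TCP position; "eef_rot": TCP orientation; "contact_force": force on the tool from outside, world axes, zero at the start; "moment": the same for the moment, N m; "grip_width": opening from 0.0 (shut) to 1.0 (fully open); "grip_force": force on a finger pad.
Only numpy, scipy, OpenCV 4.12 (cv2) and the standard library are available. Lean on these libraries where they do the work, as an engineer would, in place of code of your own. Each camera call takes 0.05 s, during which the arm holds its last target. There are 200 camera calls.

TASK

Two veneer patches lie on sloped, sprung panels in the blue cradles; a green puck stands in front of the one that was just glued and a red puck in front of the one that must be left untouched. Pick up the wooden caul by its yellow grip, lay it squarely over the patch of the green-marked cradle with its long side along the patch's long side, tilted so its sole is flush on the slope, and press until the panel has sunk about 7 mm into its springs, never down to its stop at 14 mm. Finish while still gripping the caul and holding it pressed there, and leave everything else on the bench where it is.

Things in the scene. Friction and masses are not known exactly. Their poses are not given: they have to be found in the camera images.
- caul: caul (pressing block), 0.15 to 0.27 kg: flat brown wooden sole 60 mm (x) by 90 mm (y), 14 mm thick, with a yellow upright square grip 28 x 28 mm in its middle, from 14 to 60 mm above the underside. Origin at the centre of the sole's underside, z up through the grip. Starts standing on the bench
- left_cradle: left cradle (y > 0), screwed to the bench: blue steel base 130 x 130 x 12 mm with two cheeks up to 72 mm high (outer faces 130 mm apart, pivot knobs 146 mm over all); origin at the centre of its underside, z up, its -x side is the low front side towards the robot. A tray pivots between the cheeks about a level axis along the cradle's y, 60 mm above the bench over the origin
- left_tray (a joint): tilt of the left cradle's tray in rad, locked by friction: 0 is level, growing as the face leans down towards the cradle's -x side (0.15 to 0.6 at the start)
- left_panel (a joint): how far the left panel is pushed down into its sprung bed, square to its face, in m: 0 at rest, hard stop at 0.014. It begins to yield at about 1 N, then about 1 N more per mm
- left_patch (a point): centre of the dark veneer patch (66 mm along y by 40 mm along x, flush) in the middle of the left light wooden panel (110 x 110 x 8 mm). Lies on the face; z points squarely out of the sloped face, y level along the tilt axis, x up the slope (away from the robot). With the panel at rest the face is 25 mm from the tilt axis; it moves along -z as the panel is pushed in
- right_cradle: right cradle (y < 0), screwed to the bench: blue steel base 130 x 130 x 12 mm with two cheeks up to 72 mm high (outer faces 130 mm apart, pivot knobs 146 mm over all); origin at the centre of its underside, z up, its -x side is the low front side towards the robot. A tray pivots between the cheeks about a level axis along the cradle's y, 60 mm above the bench over the origin
- right_tray (a joint): tilt of the right cradle's tray in rad, locked by friction: 0 is level, growing as the face leans down towards the cradle's -x side (0.15 to 0.6 at the start)
- right_panel (a joint): how far the right panel is pushed down into its sprung bed, square to its face, in m: 0 at rest, hard stop at 0.014. It begins to yield at about 1 N, then about 1 N more per mm
- right_patch (a point): centre of the dark veneer patch (66 mm along y by 40 mm along x, flush) in the middle of the right light wooden panel (110 x 110 x 8 mm). Lies on the face; z points squarely out of the sloped face, y level along the tilt axis, x up the slope (away from the robot). With the panel at rest the face is 25 mm from the tilt axis; it moves along -z as the panel is pushed in
- green_tag: green puck, 40 mm across, 10 mm high, stuck to the bench about 100 mm from the middle of one cradle, on the cradle's robot side: that cradle's patch is to be pressed. Origin at the centre of its underside
- red_tag: the same in red, in front of the other cradle: do not touch that cradle
- glue: white glue bottle, 56 mm across, 150 mm high, a bystander; origin under its centre
- tin: small tin of stain, 74 mm across, 90 mm high, a bystander; origin under its centre
- tape: roll of blue tape, 90 mm across, 24 mm high, a bystander; origin under its centre
- brush: flat brush lying on the bench, a bystander; its x runs from the handle to the bristles
- screwdriver: screwdriver lying on the bench, a bystander; its x runs from the handle to the tip
- sander: yellow and black orbital sander, 124 mm across, 131 mm high, a bystander standing on its pad; origin under the pad's centre
Not all that is in view belongs to the job. What is shaped like the right_cradle but turquoise is not meant. Several things have the shape of the caul; the one meant has the colours described above.

How it is judged (in metres and radians):
On the way:
1. the caul is lifted off the bench in the gripper (height (world z) of caul above 0.03 m and contact force between caul and the fingers above 1 N), for 0.2 s.
At the end, for the whole second after the job is handed in: Caul gripped and still on the green-marked cradle: sole within 0.06 rad of the face and 4 mm of it, long side within 0.17 rad of the patch's, centre within 12 mm along and across, pushed with over 3 N, panel sunk 3.5 to 10.5 mm (contact force between caul and the fingers above 2 N and linear speed of caul below 0.02 m/s and ((horizontal distance between green_tag and left_cradle below 0.2 m and angle between the z axis of caul and the z axis of left_patch, either way round below 0.06 rad and angle between the x axis of caul and the x axis of left_patch, either way round below 0.17 rad and x of caul in the frame of left_patch between -0.012 and 0.012 m and y of caul in the frame of left_patch between -0.012 and 0.012 m and z of caul in the frame of left_patch between -0.004 and 0.004 m and angle between caul's own z axis and vertical below 0.8 rad and value of joint left_panel between 0.0035 and 0.0105 m and contact force between caul and left_cradle above 3 N) or (horizontal distance between green_tag and right_cradle below 0.2 m and angle between the z axis of caul and the z axis of right_patch, either way round below 0.06 rad and angle between the x axis of caul and the x axis of right_patch, either way round below 0.17 rad and x of caul in the frame of right_patch between -0.012 and 0.012 m and y of caul in the frame of right_patch between -0.012 and 0.012 m and z of caul in the frame of right_patch between -0.004 and 0.004 m and angle between caul's own z axis and vertical below 0.8 rad and value of joint right_panel between 0.0035 and 0.0105 m and contact force between caul and right_cradle above 3 N))); the arm keeps its last pose, push and grip.
It fails at once if the red-marked cradle is touched ((horizontal distance between red_tag and left_cradle below 0.2 m and contact force between anything else and left_cradle above 0.5 N) or (horizontal distance between red_tag and right_cradle below 0.2 m and contact force between anything else and right_cradle above 0.5 N)).
It fails at once if a panel is driven down to its stop (value of joint any of left_panel, right_panel above 0.0135 m).
It fails at once if a bystander is shoved more than 30 mm (distance of any of glue, tin, tape, brush, screwdriver, sander from where it was at the start of the episode above 0.03 m).
It also fails if it takes over 35 s, if anything falls off the work surface, if the arm or the gripper's body presses on something with over 40 N, if the wrist force passes 120 N, or if a joint passes its speed limit or range.

## Working session

There is one attempt and no reset: what is moved stays moved. The work goes in short steps, Python scripts to look and compute and a tool call to move; the robot and the scene stay as the last step left them, time stands still between calls to the robot, and variables do not carry over. Pictures are saved under pics/ and viewed, at most 10 in all, crops included, and the job is handed in when it is done.

Besides the shell and the picture viewer there is one more tool, called after "Call:" as name(argument=value, ...) on one line, values as JSON. drive_tool: Moves the arm, as the interface text tells. Its arguments: {"type":"object","properties":{"rows":{"type":"array"},"force":{"type":"number"}},"required":["rows"]}

```bash
ls; mkdir -p pics; cat > h.py <<'E'
import numpy as np, cv2, os
from station import *
def K(c):
    f=c["image"].shape[0]/2/np.tan(np.radians(c["vfov"])/2); return f
def snap(n):
    s=sense(); c=read_camera(n)
    c={k:(np.array(v) if not np.isscalar(v) else v) for k,v in c.items()}
    if "tool_from_camera" in c:
        T=c["tool_from_camera"]; R=np.array(s["eef_rot"])
        c["orientation"]=R@T[:3,:3]; c["eye"]=R@T[:3,3]+np.array(s["tcp_pos"])
    return c
def ray(c,u,v):
    f=K(c); d=np.array([(u-c["cx"])/f,-(v-c["cy"])/f,-1.]); d=c["orientation"]@d
    return c["eye"],d/np.linalg.norm(d)
def onz(c,u,v,z):
    e,d=ray(c,u,v); return e+d*(z-e[2])/d[2]
def proj(c,p):
    x=c["orientation"].T@(np.array(p)-c["eye"]); f=K(c)
    return c["cx"]-f*x[0]/x[2], c["cy"]+f*x[1]/x[2]
def save(c,n,box=None,sc=1):
    im=c["image"][:,:,::-1]
    if box: im=im[box[1]:box[3],box[0]:box[2]]
    cv2.imwrite("pics/"+n,cv2.resize(im,None,fx=sc,fy=sc,interpolation=cv2.INTER_CUBIC))
E
python3 - <<'E'
from h import *
import pickle
t=snap("top");s=snap("side");w=snap("wrist")
pickle.dump((t,s,w),open("c.pkl","wb"))
print({k:v for k,v in t.items() if k!="image"},{k:v for k,v in s.items() if k!="image"},[k for k in w], w["tool_from_camera"])
save(t,"top.png");save(s,"side.png")
print(sense())
E
```

```text
pics
{'vfov': 56.317914931923575, 'cx': 281.47497507710483, 'cy': 206.51431896585476, 'eye': array([0.30442701, 0.0035042 , 1.10845732]), 'orientation': array([[ 0.01581869,  0.98674893, -0.16148161],
       [-0.99974661,  0.01819586,  0.01325265],
       [ 0.01601533,  0.16123105,  0.98678673]])} {'vfov': 45.41069890742039, 'cx': 279.63690021637774, 'cy': 205.05726475497892, 'eye': array([-0.17812527, -1.04583043,  1.00116617]), 'orientation': array([[ 0.85502713,  0.30062531, -0.42255536],
       [-0.5183682 ,  0.51892221, -0.67971622],
       [ 0.01493346,  0.80021507,  0.59952717]])} ['image', 'vfov', 'cx', 'cy', 'tool_from_camera', 'orientation', 'eye'] [[ 5.72701246e-04  9.52233386e-01  3.05370676e-01  8.36235890e-02]
 [ 9.99999808e-01 -6.17947411e-04  5.15079583e-05  2.71928361e-04]
 [ 2.37750616e-04  3.05370588e-01 -9.52233557e-01 -1.51487767e-01]
 [ 0.00000000e+00  0.00000000e+00  0.00000000e+00  1.00000000e+00]]
{'clock': 0.15, 'q': array([ 6.58501857e+01,  5.25457901e+00,  7.05656812e+01, -6.32228286e-05,
        1.04265651e+02, -3.25090526e+00]), 'dq': array([-0.1184153 , -0.11941789, -0.2184234 , -0.08868379,  0.04641106,
        0.04806257]), 'effort': array([ 1.99225178e-03, -4.47051930e+01, -4.06903875e+01,  6.99008675e-02,
        2.75828317e-02, -1.26687105e-04]), 'tcp_pos': array([0.21397442, 0.56033573, 0.23275563]), 'eef_rot': array([[-9.34211144e-01,  3.56720006e-01, -6.12475837e-04],
       [ 3.56720522e-01,  9.34210145e-01, -1.36863328e-03],
       [ 8.39622673e-05, -1.49707517e-03, -9.99998876e-01]]), 'contact_force': array([ 0.03654745, -0.51566169, -0.23061073]), 'moment': array([ 0.02715347,  0.00221293, -0.02906574]), 'grip_force': 0.0, 'grip_width': 1.0004968259039984}
```

View pics/top.png

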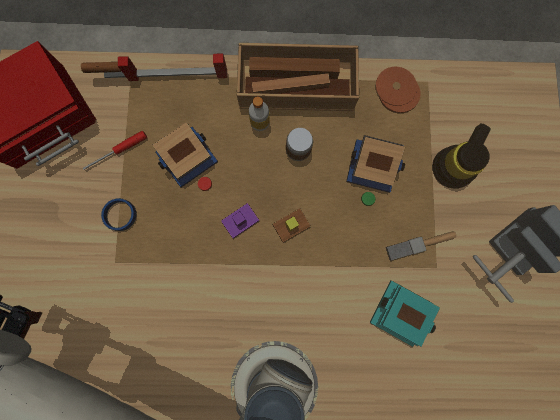

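View pics/side.png

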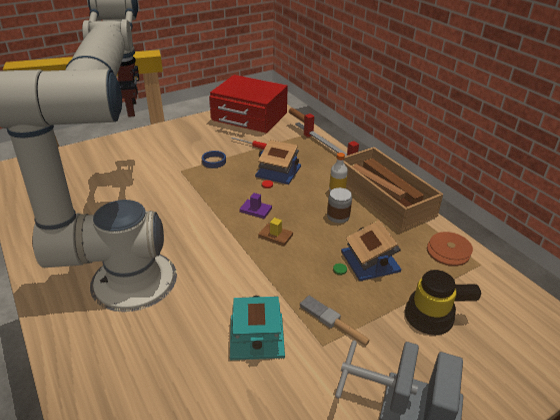

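Top view: caul candidates are brown/yellow at (291,224) and purple at (240,220), and I choose the brown sole with yellow grip. The green puck at (368,199) marks the right cradle (378,163). The red puck at (205,184) marks the left cradle (184,153). The turquoise decoy is at (405,315).

```bash
python3 - <<'E'
from h import *
import pickle
t,s,w=pickle.load(open("c.pkl","rb"))
hsv=cv2.cvtColor(t["image"],cv2.COLOR_RGB2HSV)
def blob(box,lo,hi):
    x0,y0,x1,y1=box; m=cv2.inRange(hsv[y0:y1,x0:x1],np.array(lo),np.array(hi))
    c=max(cv2.findContours(m,0,2)[0],key=cv2.contourArea); r=cv2.minAreaRect(c)
    M=cv2.moments(c); return (M['m10']/M['m00']+x0,M['m01']/M['m00']+y0),r,cv2.contourArea(c)
g=blob((275,205,315,245),(24,150,120),(35,255,255));print("grip",g,onz(t,*g[0],.055))
g=blob((355,185,385,215),(45,100,40),(85,255,255));print("green",g,onz(t,*g[0],.01))
print("panel",onz(t,379,161,.085),"glue",onz(t,259,115,.05),"tin",onz(t,299,143,.09),"purple",onz(t,240,218,.05))
im=cv2.resize(t["image"][130:260,220:420,::-1],None,fx=4,fy=4,interpolation=cv2.INTER_CUBIC);cv2.imwrite("pics/crop.png",im)
E
```

```text
grip ((293.6818181818182, 221.5151515151515), ((18.680326461791992, 17.01639175415039), (8.066324234008789, 5.8896965980529785), 50.194427490234375), 11.0) [ 0.4363086 -0.04432    0.055    ]
green ((367.9669421487603, 198.12809917355372), ((13.0, 13.0), (12.0, 12.0), 90.0), 121.0) [ 0.51301928 -0.25801198  0.01      ]
panel [ 0.60154784 -0.27214464  0.085     ] glue [0.73974054 0.05727312 0.05      ] tin [ 0.64597759 -0.05481013  0.09      ] purple [0.44395022 0.10144698 0.05      ]
```

View pics/crop.png

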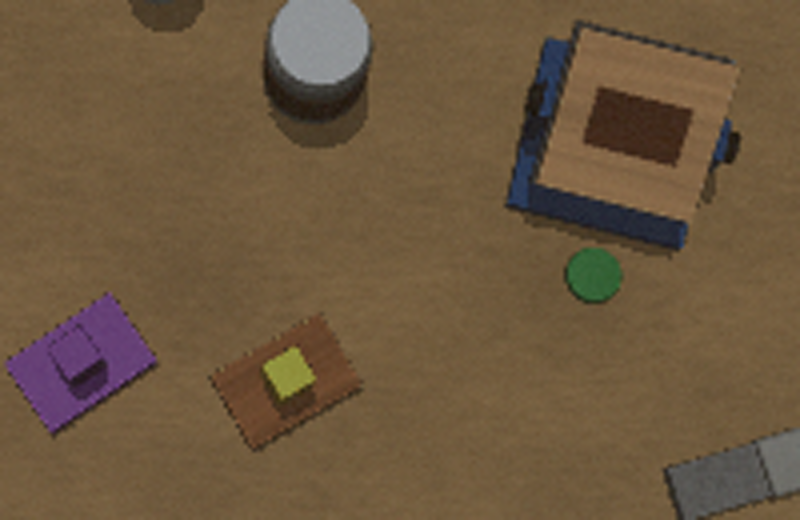

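The crop confirms it: the brown sole has its yellow grip at crop (290,372), and the green-marked cradle's patch is at crop (639,126).

```bash
cat >> h.py <<'E'
from scipy.optimize import least_squares
def panelpts(p):  # p: x,y of cradle, yaw, tilt -> patch 4 corners + panel 4 corners, order FL,BL,BR,FR
    x,y,a,t=p; ex=np.array([np.cos(a),np.sin(a),0]); ey=np.array([-np.sin(a),np.cos(a),0]); ez=np.array([0,0,1.])
    sx=np.cos(t)*ex+np.sin(t)*ez; n=-np.sin(t)*ex+np.cos(t)*ez
    c=np.array([x,y,.06])+.025*n
    return [c+i*sx+j*ey for i,j in ((-.02,.033),(.02,.033),(.02,-.033),(-.02,-.033),(-.055,.055),(.055,.055),(.055,-.055),(-.055,-.055))],c,sx,ey,n
def fitpanel(views,p0): # views: list of (cam, [(idx,u,v)])
    def r(p):
        P=panelpts(p)[0]; return np.concatenate([np.array(proj(c,P[i]))-(u,v) for c,l in views for i,u,v in l])
    o=least_squares(r,p0); return o.x,np.sqrt(np.mean(o.fun**2))
E
python3 - <<'E'
from h import *
import pickle
t,s,w=pickle.load(open("c.pkl","rb"))
q=lambda u,v:(u/4+220,v/4+130)
P=[onz(t,*q(*k),.014) for k in ((321,315),(362,384),(258,450),(211,377))]
print(np.mean(P,0)); 
for i in range(4):
    d=P[(i+1)%4]-P[i]; print(np.linalg.norm(d),np.degrees(np.arctan2(d[1],d[0])))
l=[(i,*q(*k)) for i,k in enumerate([(585,148),(600,88),(693,105),(678,165),(535,185),(577,25),(738,67),(690,222)])]
p,e=fitpanel([(t,l)],[.6,-.27,-.2,.3]);print(p,e,panelpts(p)[1])
E
```

```text
[ 0.43062544 -0.04166689  0.014     ]
0.056610416530408166 -148.95278838476017
0.08652323861218246 123.28155233368064
0.06075589514682779 33.70101076769047
0.08927331468149777 -59.406587379394026
[ 0.610149   -0.2752522  -0.21482486  0.40057519] 0.6006305935915307 [ 0.60062438 -0.27317401  0.08302092]
```

Call:
drive_tool(rows=[[87.8,-25,-29,2,0],[87.8,-52,-60,4,0],[87.8,-79,-91,6,0],[87.8,-106,-122,8,0],[87.8,-133,-153,10,0]])

```text
clock: 0.57
tcp_pos: [0.2838, 0.3684, 0.223]
eef_rot: [[-0.934, 0.356, -0.0], [0.356, 0.934, -0.001], [0.0, -0.001, -1.0]]
contact_force: [1.1, -0.7, 0.7]
grip_width: 0.999
grip_force: 0.0
```

Call:
drive_tool(rows=[[87.8,-27,-31,2,0],[87.8,-54,-62,4,0],[87.8,-81,-93,6,0],[87.8,-108,-124,8,0],[87.8,-135,-155,10,0]])

```text
clock: 0.98
tcp_pos: [0.3545, 0.1753, 0.2134]
eef_rot: [[-0.934, 0.356, 0.0], [0.356, 0.934, 0.0], [-0.0, 0.0, -1.0]]
contact_force: [1.3, 0.4, -0.0]
grip_width: 1.0
grip_force: 0.0
```

Call:
drive_tool(rows=[[87.8,-27,-31,2,-0.1],[87.8,-54,-62,4,-0.2],[87.8,-81,-93,6,-0.3],[87.8,-108,-124,8,-0.4],[87.8,-135,-155,10,-0.5]])

```text
clock: 1.4
tcp_pos: [0.4162, 0.009, 0.2049]
eef_rot: [[-0.992, -0.123, 0.0], [-0.123, 0.992, 0.0], [-0.0, 0.0, -1.0]]
contact_force: [0.9, 0.2, 0.2]
grip_width: 1.0
grip_force: 0.0
```

Call:
drive_tool(rows=[[87.8,0,0,0,-0.1],[87.8,0,0,0,-0.2],[87.8,0,0,0,-0.3],[87.8,0,0,0,-0.4],[87.8,0,0,0,-0.42]])

```text
clock: 1.82
tcp_pos: [0.416, 0.0106, 0.2047]
eef_rot: [[-0.857, -0.515, -0.001], [-0.515, 0.857, 0.0], [0.0, 0.0, -1.0]]
contact_force: [0.4, -0.6, 0.0]
grip_width: 0.997
grip_force: 0.0
```

```bash
python3 - <<'E'
from h import *
import pickle
w=snap("wrist"); pickle.dump(w,open("w.pkl","wb"))
save(w,"w1.png")
print(proj(w,[.433,-.043,.014]))
E
```

```text
(np.float64(230.70904249185492), np.float64(178.42868091715076))
```

View pics/w1.png

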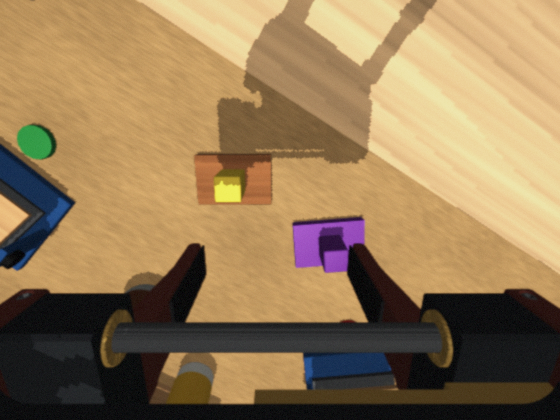

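The wrist view shows the caul's sole corners at about (195,154), (271,153), (272,205) and (196,205), nearly aligned with the tool axes. The purple decoy is at (330,243).

```bash
python3 - <<'E'
from h import *
import pickle
w=pickle.load(open("w.pkl","rb"))
hsv=cv2.cvtColor(w["image"],cv2.COLOR_RGB2HSV)[120:240,170:295]
m=cv2.inRange(hsv,np.array((0,140,60)),np.array((14,255,255)))|cv2.inRange(hsv,np.array((22,150,60)),np.array((36,255,255)))
m=cv2.morphologyEx(m,cv2.MORPH_CLOSE,np.ones((5,5)));m=cv2.morphologyEx(m,cv2.MORPH_OPEN,np.ones((5,5)))
c=max(cv2.findContours(m,0,1)[0],key=cv2.contourArea);b=cv2.boxPoints(cv2.minAreaRect(c))+(170,120);print(b)
P=np.array([onz(w,*k,.014) for k in b]);C=P.mean(0)
s=sense();R=np.array(s["eef_rot"]);print(C,(R.T@(C-s["tcp_pos"]))*1000)
for i in range(4):
    d=R.T@(P[(i+1)%4]-P[i]); print(np.linalg.norm(d),np.degrees(np.arctan2(d[1],d[0])))
my=cv2.inRange(hsv,np.array((22,150,150)),np.array((36,255,255)));M=cv2.moments(my);u=(M['m10']/M['m00']+170,M['m01']/M['m00']+120);print(u,onz(w,*u,.055))
E
```

```text
[[194. 154.]
 [271. 154.]
 [271. 204.]
 [194. 204.]]
[ 0.43321551 -0.04046028  0.014     ] [ 11.41332615 -52.81305418 190.77853084]
0.08942471178478324 89.80612221630685
0.06059333740048617 -179.87826520700057
0.09429834629213116 -90.19580515994363
0.06081893394561928 4.717888285694258
(227.06422018348624, 189.05963302752292) [ 0.43448795 -0.03965542  0.055     ]
```

Call:
drive_tool(rows=[[87.8,6,-27,10,0],[87.8,11.5,-53,30,0],[87.8,11.5,-53,60,0],[87.8,11.5,-53,85,0],[87.8,11.5,-53,105,0]])

```text
clock: 2.28
tcp_pos: [0.4326, -0.0408, 0.0976]
eef_rot: [[-0.861, -0.509, -0.002], [-0.509, 0.861, 0.0], [0.002, 0.001, -1.0]]
contact_force: [-1.3, 0.9, 0.2]
grip_width: 1.0
grip_force: 0.0
```

Call:
drive_tool(rows=[[87.8,0,0,20,0],[87.8,0,0,40,0],[87.8,0,0,55,0],[87.8,0,0,65,0],[87.8,0,0,65,0]])

```text
clock: 2.7
tcp_pos: [0.4319, -0.0402, 0.0326]
eef_rot: [[-0.859, -0.511, -0.004], [-0.511, 0.859, 0.001], [0.003, 0.003, -1.0]]
contact_force: [-0.9, -0.3, 0.4]
grip_width: 1.0
grip_force: 0.0
```

Call:
drive_tool(rows=[[20,0,0,0,0],[20,0,0,0,0],[20,0,0,0,0],[20,0,0,0,0],[20,0,0,0,0]], force=15)

```text
clock: 3.12
tcp_pos: [0.4339, -0.0407, 0.0359]
eef_rot: [[-0.859, -0.512, 0.002], [-0.512, 0.859, -0.0], [-0.001, -0.001, -1.0]]
contact_force: [-0.2, -0.5, -0.8]
grip_width: 0.663
grip_force: 0.0
```

Call:
drive_tool(rows=[[20,0,0,0,0],[20,0,0,0,0],[20,0,0,0,0],[20,0,0,0,0],[20,0,0,0,0]])

```text
clock: 3.53
tcp_pos: [0.4333, -0.0404, 0.035]
eef_rot: [[-0.859, -0.513, -0.0], [-0.513, 0.859, 0.0], [0.0, 0.0, -1.0]]
contact_force: [-0.7, 1.8, 0.5]
grip_width: 0.318
grip_force: 15.0
```

Call:
drive_tool(rows=[[20,0,0,0,0],[20,0,0,-10,0],[20,0,0,-30,0],[20,0,0,-60,0],[20,0,0,-90,0]])

```text
clock: 3.95
tcp_pos: [0.4324, -0.0406, 0.1253]
eef_rot: [[-0.859, -0.512, -0.003], [-0.512, 0.859, 0.0], [0.002, 0.002, -1.0]]
contact_force: [0.4, 0.0, -2.6]
grip_width: 0.319
grip_force: 15.0
```

Call:
drive_tool(rows=[[20,0,0,-25,0.1],[20,0,0,-50,0.2],[20,0,0,-75,0.3],[20,0,0,-100,0.4],[20,0,0,-100,0.5]])

```text
clock: 4.37
tcp_pos: [0.4346, -0.0409, 0.2312]
eef_rot: [[-0.999, -0.033, 0.008], [-0.033, 0.999, -0.002], [-0.008, -0.002, -1.0]]
contact_force: [-0.0, -0.0, -2.8]
grip_width: 0.317
grip_force: 15.0
```

Call:
drive_tool(rows=[[20,0,0,0,0.1],[20,0,0,0,0.2],[20,0,0,0,0.27],[20,0,0,0,0.27],[20,0,0,0,0.27]])

```text
clock: 4.78
tcp_pos: [0.4333, -0.0407, 0.2251]
eef_rot: [[-0.974, 0.228, -0.0], [0.228, 0.974, -0.0], [0.0, -0.0, -1.0]]
contact_force: [0.2, -0.0, -3.5]
grip_width: 0.316
grip_force: 15.0
```

Call:
drive_tool(rows=[[20,-30,-11,-10,0],[20,-65,-23,-20,0],[20,-100,-35,-30,0],[20,-135,-47,-40,0],[20,-165,-58,-55,0]])

```text
clock: 5.2
tcp_pos: [0.5819, -0.1362, 0.2787]
eef_rot: [[-0.974, 0.228, -0.002], [0.228, 0.974, 0.001], [0.002, -0.0, -1.0]]
contact_force: [0.3, -0.1, -2.7]
grip_width: 0.319
grip_force: 15.0
```

Call:
drive_tool(rows=[[20,-25,-10,0,0],[20,-42,-16,0,0],[20,-42,-16,0,0],[20,-42,-16,0,0],[20,-42,-16,0,0]])

```text
clock: 5.62
tcp_pos: [0.6175, -0.1599, 0.2797]
eef_rot: [[-0.974, 0.229, -0.001], [0.229, 0.974, 0.0], [0.001, 0.0, -1.0]]
contact_force: [0.8, 0.3, -2.1]
grip_width: 0.321
grip_force: 15.0
```

```bash
python3 - <<'E'
from h import *
import pickle
w=snap("wrist"); pickle.dump(w,open("w2.pkl","wb"))
save(w,"w2.png",None,1.4)
p=[.610,-.2753,-.2148,.4006]; print([np.round(proj(w,k)) for k in panelpts(p)[0]], K(w))
E
```

```text
[array([210., 179.]), array([210., 211.]), array([157., 212.]), array([157., 180.]), array([228., 151.]), array([228., 239.]), array([138., 241.]), array([140., 152.])] 291.6561093907093
```

View pics/w2.png

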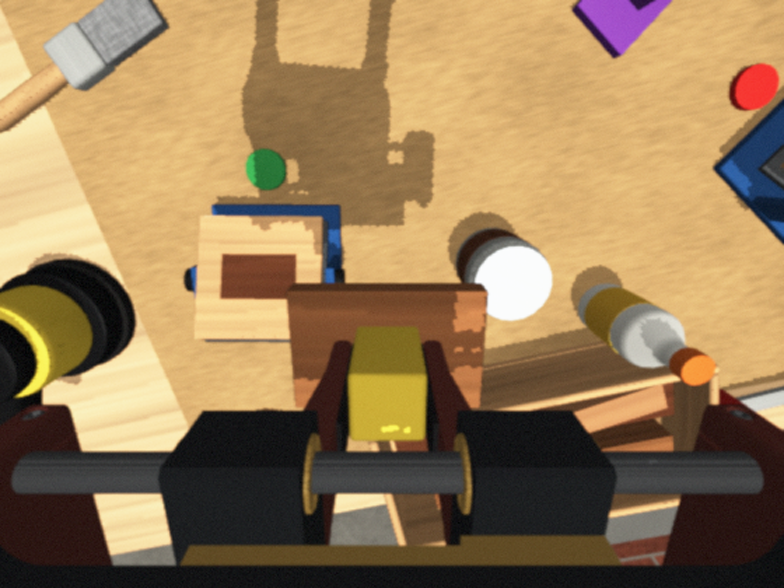

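The patch is at about (259,276) in the enlarged wrist view and the green puck at (266,168). The held caul is clear of everything, and the panel agrees with the fit from the top view.

```bash
python3 - <<'E'
from h import *
import pickle
t,s,_=pickle.load(open("c.pkl","rb"));w=pickle.load(open("w2.pkl","rb"))
g=cv2.cvtColor(w["image"],cv2.COLOR_RGB2GRAY)[172:224,148:204+20]
m=(cv2.GaussianBlur(g,(3,3),0)<115).astype(np.uint8)
n,l,st,ce=cv2.connectedComponentsWithStats(m);print(st[1:4],ce[1:4])
c=max(cv2.findContours(m,0,1)[0],key=cv2.contourArea);print(cv2.boxPoints(cv2.minAreaRect(c))+(148,172))
q=lambda u,v:(u/4+220,v/4+130)
lt=[(i,*q(*k)) for i,k in enumerate([(585,148),(600,88),(693,105),(678,165),(535,185),(577,25),(738,67),(690,222)])]
k=[(296,255),(296,299),(221,298),(222,254),(323,216),None,(195,338),(200,215)]
lw=[(i,u[0]/1.4,u[1]/1.4) for i,u in enumerate(k) if u]
p0=[.61,-.275,-.21,.4]
for v in ([(w,lw)],[(t,lt),(w,lw)]):
    p,e=fitpanel(v,p0);print(np.round(p,4),e,panelpts(p)[1],panelpts(p)[4])
S=sense();R=np.array(S["eef_rot"]);P,c,sx,ey,nn=panelpts(p)
h=.043
for d in (.03,0,-.007):
    tgt=c+(h+d)*nn-[0,0,.008]; print(d,tgt,R.T@(tgt-S["tcp_pos"])*1000)
print("yaw err deg",np.degrees(p[2])+90-np.degrees(np.arctan2(R[1,1],R[0,1])))
E
```

```text
[[  10   10   66   42 1910]] [[41.56753927 28.17172775]]
[[157.45463562 221.45170593]
 [158.70536804 181.42829132]
 [224.23512268 183.47609711]
 [222.98439026 223.49951172]]
[ 0.6126 -0.2744 -0.239   0.3825] 0.3994335920505632 [ 0.60353306 -0.27217476  0.08319318] [-0.36265225  0.08834842  0.92772728]
[ 0.6125 -0.2746 -0.2303  0.4067] 0.7547876239337293 [ 0.60289349 -0.27235914  0.08296093] [-0.3851262  0.0902825  0.9184372]
0.03 [ 0.57477928 -0.26576851  0.14200685] [  17.11228545 -113.01626201  138.24158514]
0 [ 0.58633306 -0.26847699  0.11445373] [   5.23751873 -113.01533964  165.79135673]
-0.007 [ 0.58902895 -0.26910897  0.10802467] [   2.46673983 -113.01512442  172.21963676]
yaw err deg 0.021289334932433235
```

Call:
drive_tool(rows=[[20,-3,-30,5,0],[20,-6,-60,15,0],[20,-9,-90,30,0],[20,-9,-113,50,0],[20,-9,-113,80,0]])

```text
clock: 6.08
tcp_pos: [0.5995, -0.2765, 0.2029]
eef_rot: [[-0.972, 0.233, 0.005], [0.233, 0.972, -0.005], [-0.006, -0.004, -1.0]]
contact_force: [0.4, 0.6, -2.3]
grip_width: 0.321
grip_force: 15.0
```

Call:
drive_tool(rows=[[20,0,0,20,0],[20,0,0,35,0],[20,0,0,50,0],[20,0,0,50,0],[20,0,0,50,0]], force=8)

```text
clock: 6.5
tcp_pos: [0.5999, -0.2714, 0.1499]
eef_rot: [[-0.973, 0.229, -0.001], [0.229, 0.973, 0.001], [0.001, 0.0, -1.0]]
contact_force: [-0.5, 1.0, -2.8]
grip_width: 0.315
grip_force: 8.0
```

Call:
drive_tool(rows=[[20,0,0,0,0],[20,0,0,0,0],[20,0,0,0,0]])

```text
clock: 6.75
tcp_pos: [0.6012, -0.2723, 0.152]
eef_rot: [[-0.973, 0.229, 0.003], [0.229, 0.973, -0.001], [-0.003, -0.001, -1.0]]
contact_force: [-0.6, 0.8, -2.6]
grip_width: 0.32
grip_force: 8.0
```

```bash
python3 - <<'E'
from h import *
import pickle
w=snap("wrist"); pickle.dump(w,open("w3.pkl","wb"))
save(w,"w3.png",None,1.4)
S=sense();R=np.array(S["eef_rot"]);p=[.6125,-.2746,-.2303,.395];P,c,sx,ey,n=panelpts(p)
for nm,tg in (("touch",c+.03*sx+np.array([-.03*np.cos(p[2]),-.03*np.sin(p[2]),.043-.008])),("flush",c+.043*n-[0,0,.008]),("press",c+.036*n-[0,0,.008])):
    print(nm,np.round(R.T@(tg-S["tcp_pos"])*1000,1))
print(S["tcp_pos"],S["contact_force"],S["grip_force"],S["grip_width"]); print([np.round(np.array(proj(w,k))*1.4) for k in P])
E
```

```text
touch [ 0.4  0.4 22. ]
flush [14.6  0.4 36.8]
press [12.   0.4 43.3]
[ 0.60109809 -0.27232619  0.15161348] [-0.55863103 -0.33825526 -2.52159392] 7.999871671199799 0.3233758085991193
[array([444., 283.]), array([445., 352.]), array([330., 352.]), array([330., 283.]), array([481., 224.]), array([484., 415.]), array([290., 415.]), array([294., 224.])]
```

View pics/w3.png

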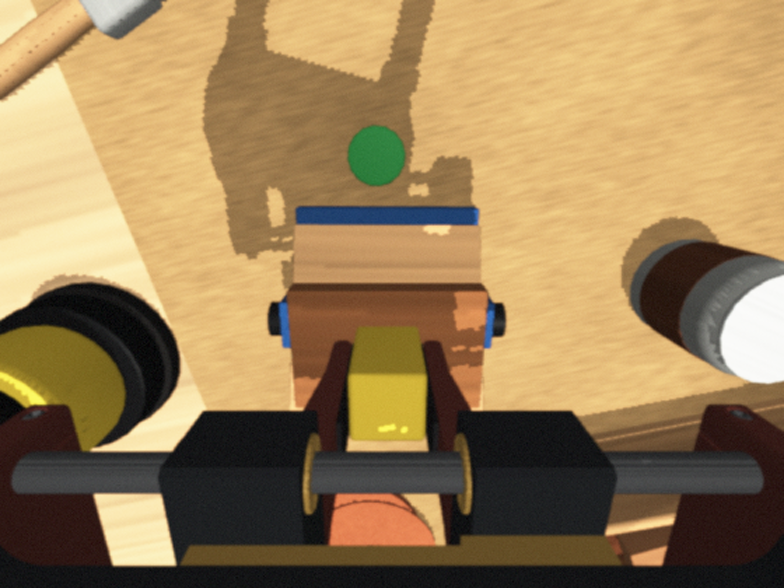

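The caul is hanging squarely over the panel, whose front edge runs from (294,224) to (481,224) as predicted. Next I lower its rear edge onto the slope and pivot it flush.

Call:
drive_tool(rows=[[20,0,0,8,0],[20,0,0,14,0],[20,0,0,18,0],[20,0,0,20,0],[20,0,0,21,0]], force=6)

```text
clock: 7.22
tcp_pos: [0.6004, -0.2721, 0.1284]
eef_rot: [[-0.973, 0.23, -0.001], [0.23, 0.973, 0.001], [0.001, 0.0, -1.0]]
contact_force: [-1.1, 0.9, -0.1]
grip_width: 0.321
grip_force: 6.0
```

Call:
drive_tool(rows=[[20,0,0,1,0],[20,0.5,0,2,0],[20,1.5,0,3,0],[20,2.5,0,4,0],[20,3.5,0,5,0]])

```text
clock: 7.63
tcp_pos: [0.5974, -0.2714, 0.1246]
eef_rot: [[-0.973, 0.23, 0.001], [0.23, 0.973, -0.0], [-0.001, -0.0, -1.0]]
contact_force: [0.0, 1.0, 1.3]
grip_width: 0.322
grip_force: 6.0
```

Call:
drive_tool(rows=[[20,1.5,0,1,0],[20,3,0,2,0],[20,4.5,0,3.2,0],[20,6,0,4.5,0],[20,7,0,5.5,0]])

```text
clock: 8.05
tcp_pos: [0.5902, -0.2697, 0.1183]
eef_rot: [[-0.973, 0.23, -0.0], [0.23, 0.973, 0.0], [0.0, 0.0, -1.0]]
contact_force: [0.3, 2.0, 1.1]
grip_width: 0.321
grip_force: 6.0
```

Call:
drive_tool(rows=[[20,1,0,1,0],[20,2,0,2,0],[20,3,0,3,0],[20,4,0,4,0],[20,4,0,4,0]])

```text
clock: 8.47
tcp_pos: [0.5862, -0.269, 0.1142]
eef_rot: [[-0.973, 0.23, -0.001], [0.23, 0.973, -0.0], [0.0, -0.0, -1.0]]
contact_force: [-0.4, 1.1, -0.4]
grip_width: 0.318
grip_force: 6.0
```

```bash
python3 - <<'E'
from h import *
import pickle
w=snap("wrist"); s=snap("side");pickle.dump((w,s),open("w4.pkl","wb"))
a=cv2.resize(w["image"][130:330,180:380],(600,600),interpolation=cv2.INTER_CUBIC)
cv2.imwrite("pics/w4.png",a[:,:,::-1])
S=sense();print(S["tcp_pos"],S["contact_force"],S["grip_force"])
E
```

```text
[ 0.58622285 -0.2689707   0.11427749] [-1.10521969  0.83143212 -0.3363756 ] 6.000002771615982
```

View pics/w4.png

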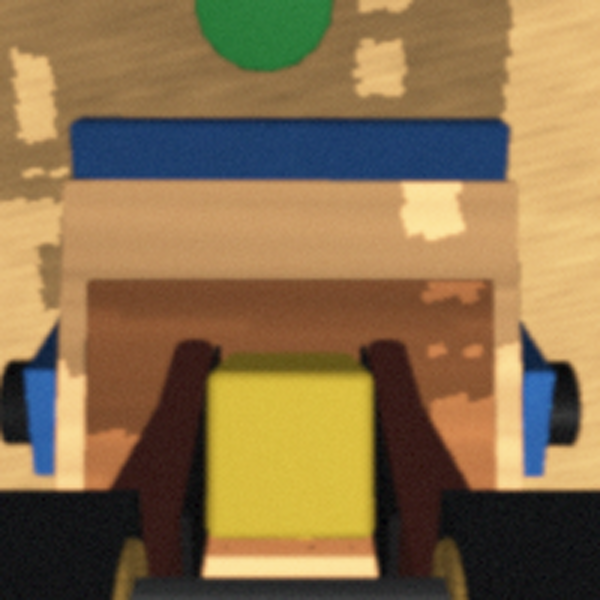

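The caul has tilted with the panel. Its front sole edge is at row 280, parallel to the panel edge at row 180, and the sides look nearly flush. Now press along the face normal.

Call:
drive_tool(rows=[[20,-0.5,0,1,0],[20,-0.8,0,2,0],[20,-1.2,0,3,0],[20,-1.6,0,4,0],[20,-1.6,0,4,0]])

```text
clock: 8.98
tcp_pos: [0.5878, -0.2693, 0.1105]
eef_rot: [[-0.973, 0.23, -0.001], [0.23, 0.973, 0.0], [0.001, -0.0, -1.0]]
contact_force: [-3.6, 1.1, 2.3]
grip_width: 0.319
grip_force: 6.0
```

Call:
drive_tool(rows=[[20,0,0,0,0],[20,-0.3,0,0.8,0],[20,-0.7,0,1.6,0],[20,-1,0,2.5,0],[20,-1,0,2.5,0]], force=12)

```text
clock: 9.4
tcp_pos: [0.5887, -0.2695, 0.1083]
eef_rot: [[-0.973, 0.23, -0.001], [0.23, 0.973, -0.0], [0.001, -0.0, -1.0]]
contact_force: [-5.9, 1.4, 4.4]
grip_width: 0.318
grip_force: 12.0
```

Call:
drive_tool(rows=[[20,0,0,0,0],[20,0,0,0,0],[20,0,0,0,0],[20,0,0,0,0],[20,0,0,0,0]], force=20)

```text
clock: 9.82
tcp_pos: [0.5886, -0.2695, 0.1085]
eef_rot: [[-0.973, 0.23, -0.001], [0.23, 0.973, -0.0], [0.001, -0.0, -1.0]]
contact_force: [-6.5, 1.8, 4.3]
grip_width: 0.321
grip_force: 20.0
```

```bash
python3 - <<'E'
from h import *
import pickle
w=snap("wrist"); s=snap("side");t=snap("top");pickle.dump((w,s,t),open("w5.pkl","wb"))
a=cv2.resize(w["image"][130:330,180:380],(500,500),interpolation=cv2.INTER_CUBIC)
b=cv2.resize(s["image"][205:295,325:415],(290,290),interpolation=cv2.INTER_CUBIC)
o=np.zeros((500,800,3),np.uint8);o[:,:500]=a;o[:290,505:795]=b
cv2.imwrite("pics/w5.png",o[:,:,::-1])
S=sense();print(S["tcp_pos"],S["contact_force"],S["moment"],S["grip_force"])
for z in (0,.007):
    P,c,sx,ey,n=panelpts([.6125,-.2746,-.2303,.395])
    for h in (0,): 
        F=[c-z*n-.03*sx+j*ey+.014*n for j in (.045,-.045)]+[c-z*n+i*.014*sx+j*.014*ey+.06*n for i,j in ((-1,1),(-1,-1),(1,-1),(1,1))]+[c-z*n-.055*sx+j*ey for j in (.055,-.055)]
        print(z,[np.round((np.array(proj(w,k))-(180,130))*2.5) for k in F])
E
```

```text
[ 0.58862203 -0.26947805  0.1084904 ] [-5.29399807  1.62283768  3.14540183] [0.14436334 0.97214495 0.00248065] 20.000717639923096
0 [array([417., 232.]), array([ 66., 233.]), array([315., 306.]), array([169., 306.]), array([168., 456.]), array([316., 456.]), array([439., 144.]), array([ 44., 145.])]
0.007 [array([411., 233.]), array([ 73., 234.]), array([312., 304.]), array([173., 304.]), array([172., 447.]), array([313., 447.]), array([433., 148.]), array([ 51., 149.])]
```

View pics/w5.png

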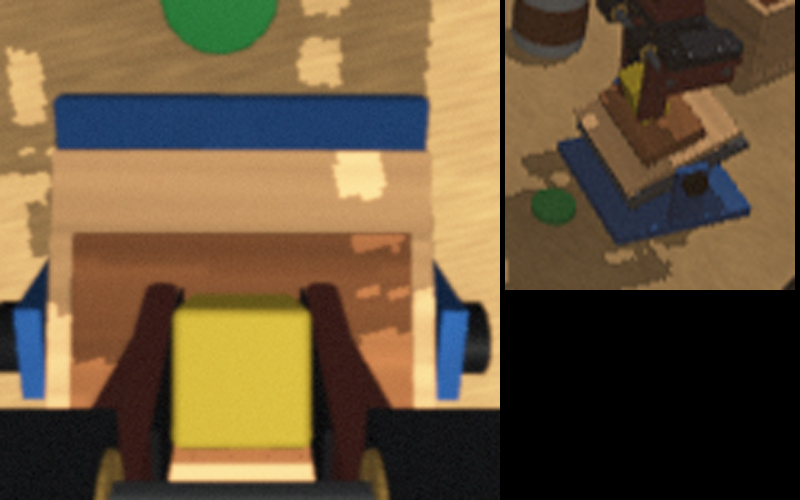

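The view matches the prediction for a flush caul with the panel sunk 7 mm: sole edge at row 233, columns 73–411, grip top at columns 172–312, panel edge at row 150. The push of about 8 N agrees with the springs, so I'm handing it in.

```bash
python3 -c "
from station import *
print(close_job())"
```

```text
the job is handed in; nothing more can be done
None
```

The job is handed in with the caul still gripped and held flush on the green-marked (right) cradle's patch, pressing with about 8 N and the panel sunk about 7 mm; the red-marked cradle and the bystanders were not touched, as far as the views and force readings show.

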